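# Fetch the blue star tile from behind the glaze jars

## Task

The three glaze jars stand in the way of the blue star tile: first stand all three upright in the metal side tray, then lay the blue tile flat, star up, in the middle of the stone cutting block, and only then stand each jar back in the middle of the pad of its own colour. Do not topple a jar.

Things in the scene. Friction and masses are not known exactly. Their poses are not given: they have to be found in the camera images.
- red_jar: loose upright red glaze jar with a red lid and a white paper band, a plain cylinder 50 mm in diameter and 100 mm tall, 0.2 to 0.4 kg; origin at the centre of its underside, z up. At the start it stands on the red pad
- green_jar: loose upright green glaze jar with a green lid and a white paper band, a plain cylinder 50 mm in diameter and 100 mm tall, 0.2 to 0.4 kg; origin at the centre of its underside, z up. At the start it stands on the green pad
- yellow_jar: loose upright yellow glaze jar with a yellow lid and a white paper band, a plain cylinder 50 mm in diameter and 100 mm tall, 0.2 to 0.4 kg; origin at the centre of its underside, z up. At the start it stands on the yellow pad
- red_pad: fixed red glazed square tile, 60 x 60 mm, let into the wooden stock board, home of the red jar; its top is 20 mm above the table, 2 mm proud of the board; origin at the centre of the square at the board's surface, x and y along its edges. The pads lie in front (-x of their frame), left and right of the blue tile, centres 57 mm from it; which colour lies where varies
- green_pad: fixed green glazed square tile, 60 x 60 mm, let into the wooden stock board, home of the green jar; its top is 20 mm above the table, 2 mm proud of the board; origin at the centre of the square at the board's surface, x and y along its edges. The pads lie in front (-x of their frame), left and right of the blue tile, centres 57 mm from it; which colour lies where varies
- yellow_pad: fixed yellow glazed square tile, 60 x 60 mm, let into the wooden stock board, home of the yellow jar; its top is 20 mm above the table, 2 mm proud of the board; origin at the centre of the square at the board's surface, x and y along its edges. The pads lie in front (-x of their frame), left and right of the blue tile, centres 57 mm from it; which colour lies where varies
- blue_tile: loose blue glazed tile with a white eight-point star on top, 44 x 44 mm and 18 mm thick, 0.09 kg, lying flat on the stock board (top 18 mm above the table) amid the three jars; behind it runs a rail whose top is 30 mm above the table and whose inner face is 68 mm from its centre. Origin at the centre of its underside, x and y along its edges, z up
- tray: fixed low aluminium side tray, 280 x 130 mm (x by y), with a rim 5 mm thick and 15 mm high and an inner floor 5 mm above the table; origin at the centre of its underside, x along its long side. It has room for the three jars in one row along x
- stone: fixed sand-coloured stone cutting block, 160 x 160 mm and 55 mm high, flat on top with a darker 78 mm square marked in the middle; origin at the centre of its underside. A small loose chip lies near one corner of its top
Not all that is in view belongs to the job. What is meant by the red_jar is not purple, and is the larger of those in its own colour.

How it is judged:
By the outcome, as a careful person would: the job done as asked, in the order asked, and still so for the second after the job is handed in, with the robot touching nothing.
It also fails if it takes over 128 s, if anything falls off the work surface, if the arm or the gripper's body presses on something with over 40 N, if the wrist force passes 120 N, or if a joint passes its speed limit or range.

## Robot

A 6-joint arm with a two-finger parallel gripper is mounted at the origin on the work surface. World frame = base frame: x ahead of the robot, y to its left, z up, the work surface at z = 0. Lengths are in mm, angles in rad, forces in N, time in s.
With the tool pointing down it reaches from about 275 to 750 mm from the base axis. Payload 10.2 kg.
Tool frame: the origin (TCP) lies on the centre line of the jaws, within the pads' length; the fingertips stand 17 mm ahead of it and the grasp point (between the pads) lies 2 mm behind it (ctrl.finger_overhang is the distance from the TCP to the fingertips, in mm); z points along the fingers, x is the direction in which the jaws open and shut, and the axes are right-handed (so a half turn about z gives the same grasp; the last joint's range is limited). The gripper opens to 85 mm and grips with 20 to 120 N. Pads are 22 mm wide; open, the fingers measure 114 mm over their backs; the gripper's body (76 mm by 85 mm) begins 54 mm behind the grasp point. The pads swing forward as they close: fully open they stand 13 mm farther back than shut.
Start: joints at [1.077, 0.313, 1.498, -0, 1.331, -0.223], TCP at [140.452, 505.87, 248.294] pointing down, gripper open.
Joint ranges: [-2.94, 2.94], [-0.97, 2.17], [0.19, 2.56], [-1.23, 4.37], [0.02, 3.11], [-2.88, 2.88]. Speed limits (rad/s): [2.39, 2.39, 3.01, 3.14, 3.14, 3.14].

## Interface

Orientations are given as a unit quaternion [w, x, y, z].
In Python, from rig import ctrl gives the robot as it stands.
- The arm moves only by the shell command python3 -m jog 'ROWS' [FORCE]. ROWS is text: rows parted by semicolons, each of 7 numbers parted by spaces: the closure in counts, from 0 (fully open) to 255 (shut), then the shift along the tool's x, y, z in m, then the turn, a rotation vector about the tool's x, y, z in rad. In form: claw dx dy dz rx ry rz; .... A call has 1 to 12 rows; each row shifts and turns the commanded pose from where the row before left it, along the tool's axes as they then stand; what a row does not reach is not made up. A row lasts 1/8 s, in which the tool goes at most 62.5 mm and 10.7 degrees, less where a joint would pass 70% of its speed; a pose out of reach is approached as far as the arm can. A call is refused whole if a number of a shift passes 0.0625 or a number of a turn 0.188, either way. A call with a gripper value outside its range is refused whole. The fingers move at their own pace and stop on an object; FORCE is the grip in N (left out, the last holds). Time passes only in rows, so rows that do not move let the fingers close. It gives the time, the measured TCP pose, the force and the opening at its end, in the units of the state.
- ctrl.sense(): the state, without advancing time (a new reading comes with each control period).
- ctrl.capture(name): name is "scene" or "top" or "wrist"; returns a dict with "pixels" (400x640x3 uint8, red, green, blue), "fx", "fy", "cx", "cy" (pixels), "k1" (the pictures are not rectified: a ray, as slopes to the right and down, at radius r is drawn at 1 + k1 r^2 times it, then the intrinsics apply), "cam_to_world" (4x4, takes a point from camera to world coordinates); the wrist camera has in their place "mount" (4x4, takes a point from camera to tool coordinates, whose origin is the TCP and whose axes are the tool frame's). Camera axes: x right, y down, z forward; pixel columns grow to the right and rows downward; lengths in mm; the calibration is good to about 2 mm. A picture is of the moment at which its call begins: read the wrist's pose just before it. There is no depth.
- ctrl.finish_job(): hands the job in, once; it reports no verdict.
The state is a dict: "time_s": time; "joints": joint angles; "dq": joint speeds; "tau": joint torques, N m; "eef_pos": TCP position; "ee_rot": TCP orientation; "force": force on the tool from outside, world axes, zero at the start; "wrist_torque": the same for the moment, N m; "grip_width": opening from 0.0 (shut) to 1.0 (fully open).
Only numpy, scipy, OpenCV 4.12 (cv2) and the standard library are available. Lean on these libraries where they do the work, as an engineer would, in place of code of your own. Each camera call takes 0.05 s, during which the arm holds its last target. There are 200 camera calls.

## Working session

There is one attempt and no reset: what is moved stays moved. The work goes in short steps, Python scripts to look and compute and a shell command to move; the robot and the scene stay as the last step left them, time stands still between calls to the robot, and variables do not carry over. Pictures are saved under pics/ and viewed, about 12 in all and at most 16, crops included, and the job is handed in when it is done.

```bash
ls; mkdir -p pics; cat > h.py <<'E'
import numpy as np, cv2
from scipy.spatial.transform import Rotation as R
from rig import ctrl
def tool():
    s=ctrl.sense(); q=s["ee_rot"]; T=np.eye(4); T[:3,:3]=R.from_quat([q[1],q[2],q[3],q[0]]).as_matrix(); T[:3,3]=s["eef_pos"]; return T
def cap(n,save=None):
    T=tool(); c=ctrl.capture(n)
    c["T"]=np.array(c["cam_to_world"]) if "cam_to_world" in c else T@np.array(c["mount"])
    if save: cv2.imwrite(f"pics/{save}.png",c["pixels"][:,:,::-1])
    return c
def ray(c,uv,z):
    K=np.array([[c["fx"],0,c["cx"]],[0,c["fy"],c["cy"]],[0,0,1.]])
    p=cv2.undistortPoints(np.array(uv,float).reshape(-1,1,2),K,np.array([c["k1"],0,0,0.])).reshape(-1,2)
    d=np.c_[p,np.ones(len(p))]@c["T"][:3,:3].T; o=c["T"][:3,3]
    return o+d*((z-o[2])/d[:,2])[:,None]
E
python3 - <<'E'
from h import *
s=ctrl.sense();print(s)
print(ctrl.finger_overhang)
for n in("scene","top","wrist"):
    c=cap(n,n+"0");print(n,c["T"].round(3).tolist(),c["fx"],c["k1"])
E
```

```text
pics
{'time_s': 0.0, 'joints': array([ 1.07658341e+00,  3.13443999e-01,  1.49847372e+00, -4.96143640e-05,
        1.33099621e+00, -2.23410757e-01]), 'dq': array([ 1.25351971e-03,  1.34573652e-03, -2.86718979e-04,  3.85319781e-05,
       -4.73768567e-04,  1.33470665e-03]), 'tau': array([-9.17819707e-04, -4.12262285e+01, -2.59745193e+01, -2.33666397e-04,
        4.09217435e-03, -7.70710062e-05]), 'eef_pos': array([140.34639645, 505.63297888, 247.72434406]), 'ee_rot': array([ 2.95282898e-04,  7.96081814e-01,  6.05188655e-01, -5.91463672e-04]), 'force': array([0.3087425 , 0.1740532 , 0.45770233]), 'wrist_torque': array([-0.03584272, -0.02100523, -0.00206453]), 'grip_width': 0.9975997035245063}
17.0
scene [[0.777, 0.537, -0.329, 851.986], [0.63, -0.663, 0.405, -388.07], [-0.0, -0.522, -0.853, 875.396], [0.0, 0.0, 0.0, 1.0]] 461.14396264490273 -0.12316006335155928
top [[0.015, -0.986, 0.168, 418.993], [-0.999, -0.022, -0.036, 18.867], [0.039, -0.167, -0.985, 775.81], [0.0, 0.0, 0.0, 1.0]] 360.86988756444987 0.023934504308025337
wrist [[0.267, 0.921, 0.285, 67.52], [0.964, -0.254, -0.08, 525.866], [-0.001, 0.296, -0.955, 373.649], [0.0, 0.0, 0.0, 1.0]] 289.3178345930239 -0.03460195357782184
```

View pics/top0.png

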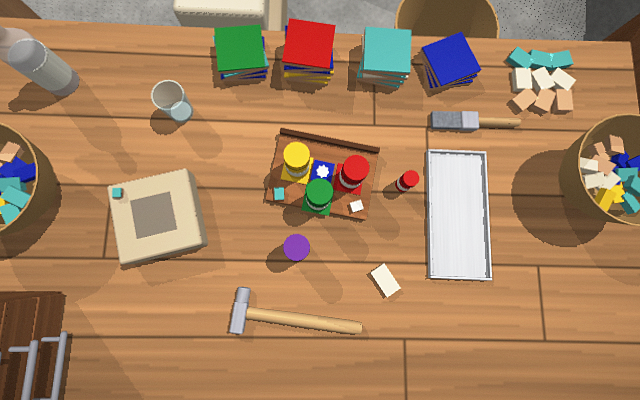

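View pics/scene0.png

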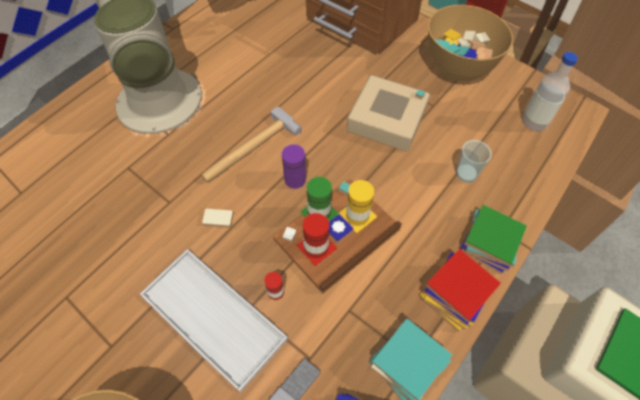

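Top view: yellow lid (297,156), red (355,169), green (319,193), star (322,172), tray around (458,214), stone square (154,214), purple decoy (296,248), small red decoy (408,180). The scene view shows the same layout. Next I measure these positions.

```bash
cat >> h.py <<'E'
def mask(c,col):
    h=cv2.cvtColor(c["pixels"],cv2.COLOR_RGB2HSV); H,S,V=[h[:,:,i].astype(int) for i in range(3)]
    m={"red":((H<6)|(H>174))&(S>170)&(V>80),"green":(H>50)&(H<75)&(S>130)&(V>40),"yellow":(H>22)&(H<33)&(S>150)&(V>120),
       "blue":(H>110)&(H<126)&(S>140),"purple":(H>126)&(H<150)&(S>90)}[col]
    return m.astype(np.uint8)*255
def blobs(m,amin=40):
    cs,_=cv2.findContours(m,cv2.RETR_EXTERNAL,cv2.CHAIN_APPROX_NONE)
    return sorted([k for k in cs if cv2.contourArea(k)>amin],key=cv2.contourArea,reverse=True)
E
python3 - <<'E'
from h import *
c=cap("top")
roi=np.zeros((400,640),np.uint8); roi[125:225,260:425]=255
for col in("red","green","yellow","blue"):
    for k in blobs(mask(c,col)&roi):
        (u,v),r=cv2.minEnclosingCircle(k); print(col,cv2.contourArea(k),(round(u),round(v)),round(r,1),cv2.boundingRect(k))
h=cv2.cvtColor(c["pixels"],cv2.COLOR_RGB2HSV)
# tray: low saturation bright
m=((h[:,:,1]<40)&(h[:,:,2]>120)).astype(np.uint8)*255; m[:, :415]=0;m[:,510:]=0;m[:140]=0;m[300:]=0
k=blobs(m)[0];b=cv2.boxPoints(cv2.minAreaRect(k));print("tray px",b.round().tolist()); P=ray(c,b,15);print(P.round(0).tolist(),P.mean(0))
g=cv2.cvtColor(c["pixels"],cv2.COLOR_RGB2GRAY)
cr=c["pixels"][165:270,100:210]; cv2.imwrite("pics/stone.png",cv2.resize(cr[:,:,::-1],None,fx=4,fy=4))
cr2=c["pixels"][120:225,258:425]; cv2.imwrite("pics/board.png",cv2.resize(cr2[:,:,::-1],None,fx=4,fy=4,interpolation=cv2.INTER_CUBIC))
# stone square
m=((h[:,:,1]<110)&(h[:,:,2]>90)&(h[:,:,2]<175)).astype(np.uint8)*255; mm=np.zeros_like(m);mm[185:245,125:185]=m[185:245,125:185]
k=blobs(mm)[0];print("px at sq",h[214,154],h[180,150],h[250,150]);b=cv2.boxPoints(cv2.minAreaRect(k));P=ray(c,b,55);print(b.round().tolist(),P.round(0).tolist(),P.mean(0),np.linalg.norm(np.diff(P,axis=0),axis=1))
print("lids approx",ray(c,[(297,156),(355,169),(319,193)],120).round(0).tolist(), "star",ray(c,[(322,172)],36))
E
```

```text
red 768.0 (350, 174) 22.0 (333, 155, 37, 40)
red 224.5 (408, 178) 10.1 (400, 170, 19, 19)
green 835.5 (318, 198) 19.4 (302, 179, 32, 36)
yellow 466.5 (296, 154) 12.9 (284, 142, 26, 25)
yellow 106.0 (298, 168) 17.6 (282, 158, 31, 27)
blue 186.0 (322, 172) 14.2 (310, 160, 25, 23)
tray px [[427.0, 149.0], [489.0, 148.0], [491.0, 279.0], [429.0, 280.0]]
[[662.0, -247.0, 15.0], [668.0, -387.0, 15.0], [384.0, -372.0, 15.0], [379.0, -241.0, 15.0]] [ 523.22898811 -311.73512413   15.        ]
px at sq [ 16  50 153] [ 21  64 228] [ 20  63 227]
[[128.0, 200.0], [169.0, 191.0], [178.0, 229.0], [137.0, 238.0]] [[527.0, 367.0, 55.0], [547.0, 290.0, 55.0], [473.0, 268.0, 55.0], [454.0, 344.0, 55.0]] [500.24042047 317.06222324  55.        ] [79.57446302 77.71358595 78.3525767 ]
lids approx [[608.0, 36.0, 120.0], [586.0, -73.0, 120.0], [539.0, -6.0, 120.0]] star [[599.21070352 -15.10101341  36.        ]]
```

View pics/board.png

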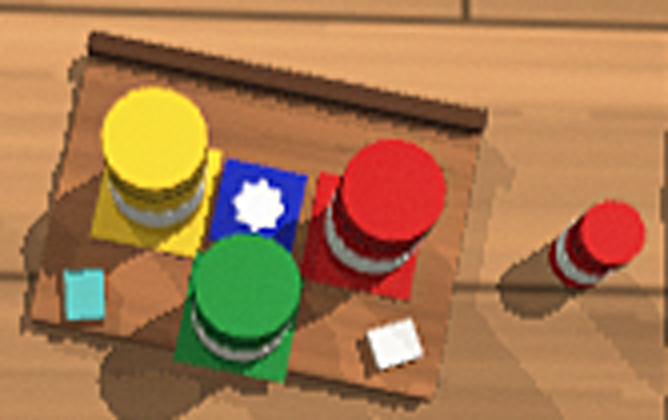

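Board crop: lid centres in full-frame pixels are yellow (296.7,154.5), red (356.2,168), green (319.5,191.8), star (322.5,171). Small chips lie on the board. Jaws along world y clear the neighbouring jars everywhere, so I'll turn the tool to yaw 90° (tool x = world y, tool y = world x, tool z = down).

```bash
python3 -m jog '0 0 0 0 0 0 -0.14; 0 0 0 0 0 0 -0.13; 0 0 0 0 0 0 0' 40; python3 - <<'E'
from h import *
c=cap("top")
print(ray(c,[(296.7,154.5),(356.2,168),(319.5,191.8)],120).round(1).tolist(),ray(c,[(322.5,171)],36).round(1))
print("rail",ray(c,[(281,129),(379.5,149)],30).round(1).tolist(),"purple",ray(c,[(296,248)],90),"smallred",ray(c,[(411,178)],60).round())
c=cap("scene")
m=mask(c,"red")|mask(c,"yellow")|mask(c,"green")
for uv in [(361,190),(316,226),(319,187)]: print(ray(c,[uv],120).round(1))
print(R.from_matrix(tool()[:3,:3]).as_matrix().round(3).tolist(),tool()[:3,3])
E
```

```text
time_s: 0.57
eef_pos: [140.4, 505.8, 248.2]
ee_rot: [0.0, 0.708, 0.706, -0.0]
force: [0.5, 0.1, 0.7]
grip_width: 0.999
[[611.3, 36.8, 120.0], [588.0, -75.4, 120.0], [541.0, -7.1, 120.0]] [[601.4 -16.1  36. ]]
rail [[693.6, 74.4, 30.0], [654.7, -138.9, 30.0]] purple [[438.28486049  34.28486378  90.        ]] smallred [[ 585. -197.   60.]]
[[615.3  37.8 120. ]]
[[597.3 -78.5 120. ]]
[[547.6  -8.2 120. ]]
[[0.003, 1.0, -0.0], [1.0, -0.003, -0.0], [-0.0, -0.0, -1.0]] [140.44235742 505.84594414 248.18092203]
```

```bash
python3 -m jog '0 -0.0435 0.034 -0.005 0 0 0;0 -0.0435 0.034 -0.005 0 0 0;0 -0.0435 0.034 -0.005 0 0 0;0 -0.0435 0.034 -0.005 0 0 0;0 -0.0435 0.034 -0.005 0 0 0;0 -0.0435 0.034 -0.005 0 0 0;0 -0.0435 0.034 -0.005 0 0 0;0 -0.0435 0.034 -0.005 0 0 0;0 -0.0435 0.034 -0.005 0 0 0;0 -0.0435 0.034 -0.005 0 0 0;0 -0.0435 0.034 -0.005 0 0 0;0 -0.0435 0.034 -0.005 0 0 0';python3 -m jog '0 0 0 0 0 0 0;0 0 0 0 0 0 0'; python3 - <<'E'
from h import *
c=cap("wrist","w1"); print(c["T"].round(2).tolist())
E
```

```text
time_s: 2.17
eef_pos: [548.9, -18.1, 308.5]
ee_rot: [0.0, 0.708, 0.706, 0.0]
force: [0.7, 0.1, 0.3]
grip_width: 1.001
time_s: 2.42
eef_pos: [547.7, -16.1, 308.0]
ee_rot: [-0.0, 0.708, 0.706, -0.0]
force: [-0.3, 0.1, 1.2]
grip_width: 1.003
[[0.0, 0.96, 0.3, 472.16], [1.0, -0.0, 0.0, -16.2], [0.0, 0.3, -0.96, 433.92], [0.0, 0.0, 0.0, 1.0]]
```

View pics/w1.png

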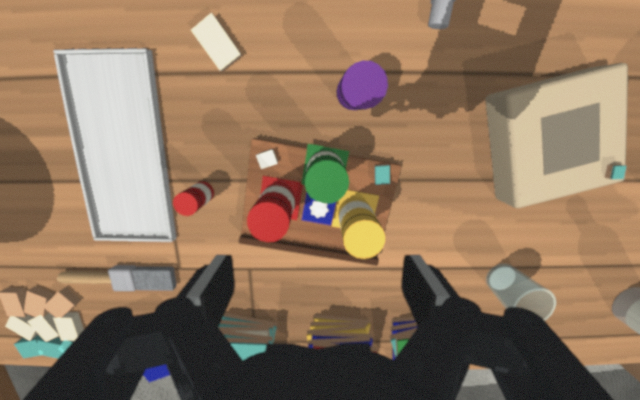

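Wrist view: lids green (326,182), red (270,218), yellow (364,238), star (319,209), tray at left, stone square (571,140).

```bash
python3 - <<'E'
from h import *
c=cap("wrist")
print(ray(c,[(364,238),(270,218.5),(326,182)],120).round(1).tolist(),ray(c,[(319,209)],36).round(1))
print("tray",ray(c,[(57,52),(152,49),(174,239),(95,238)],15).round(0).tolist())
print("stone",ray(c,[(541,121),(601,103),(600,156),(545,173)],55).round(0).tolist())
print("smallred",ray(c,[(188,203)],60).round())
E
```

```text
[[612.3, 39.2, 120.0], [587.7, -70.7, 120.0], [544.5, -6.3, 120.0]] [[604.  -13.6  36. ]]
tray [[388.0, -368.0, 15.0], [388.0, -235.0, 15.0], [661.0, -244.0, 15.0], [660.0, -374.0, 15.0]]
stone [[478.0, 273.0, 55.0], [454.0, 349.0, 55.0], [523.0, 367.0, 55.0], [546.0, 294.0, 55.0]]
smallred [[ 587. -192.   60.]]
```

```bash
python3 -m jog '0 -0.0285 0.021 0.02 0 0 0;0 -0.0285 0.021 0.02 0 0 0;0 0 0 0.045 0 0 0;0 0 0 0.045 0 0 0;0 0 0 0.035 0 0 0;0 0 0 0.03 0 0 0;0 0 0 0.02 0 0 0;0 0 0 0.01 0 0 0;0 0 0 0 0 0 0;0 0 0 0 0 0 0' 40; python3 - <<'E'
from h import *
cap("wrist","w2")
E
```

```text
time_s: 3.78
eef_pos: [590.4, -73.4, 84.3]
ee_rot: [0.001, 0.707, 0.707, 0.0]
force: [-0.5, -0.5, -0.7]
grip_width: 0.999
```

View pics/w2.png

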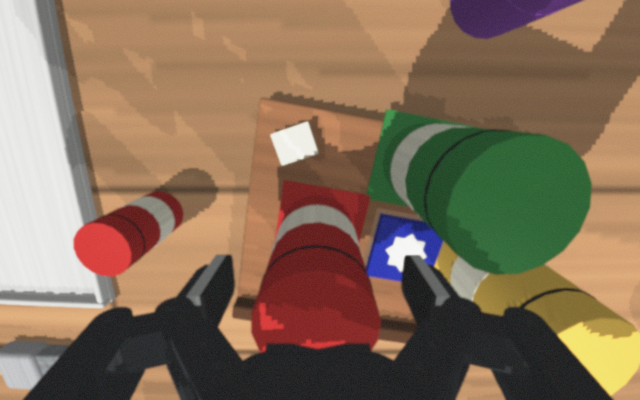

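The red jar sits centred between the fingers, and neither finger touches anything else. Closing and lifting.

```bash
python3 -m jog '255 0 0 0 0 0 0;255 0 0 0 0 0 0;255 0 0 0 0 0 0;255 0 0 0 0 0 0;255 0 0 0 0 0 0;255 0 0 0 0 0 0' 40;  python3 -m jog '255 0 0 -0.01 0 0 0;255 0 0 -0.03 0 0 0;255 0 0 -0.04 0 0 0;255 0 0 -0.04 0 0 0;255 0 0 -0.02 0 0 0;255 0 0 0 0 0 0'
```

```text
time_s: 4.58
eef_pos: [590.2, -73.6, 83.8]
ee_rot: [0.0, 0.707, 0.707, 0.0]
force: [-0.6, -1.1, 5.3]
grip_width: 0.574
time_s: 5.32
eef_pos: [590.3, -73.5, 224.5]
ee_rot: [0.001, 0.707, 0.707, 0.001]
force: [0.1, 0.4, -3.2]
grip_width: 0.58
```

```bash
python3 -m jog '255 -0.03 0.003 0 0 0 0;255 -0.05 0.004 0 0 0 0;255 -0.05 0.004 0 0 0 0;255 -0.05 0.004 0 0 0 0;255 -0.035 0.004 0.01 0 0 0;255 -0.018 0.001 0.03 0 0 0;255 0 0 0.04 0 0 0;255 0 0 0.035 0 0 0;255 0 0 0.02 0 0 0;255 0 0 0.01 0 0 0;255 0 0 0 0 0 0;255 0 0 0 0 0 0'; python3 - <<'E'
from h import *
cap("wrist","w3")
E
```

```text
time_s: 6.82
eef_pos: [610.3, -306.8, 79.7]
ee_rot: [0.001, 0.707, 0.707, 0.0]
force: [0.3, -0.4, -2.8]
grip_width: 0.577
```

View pics/w3.png

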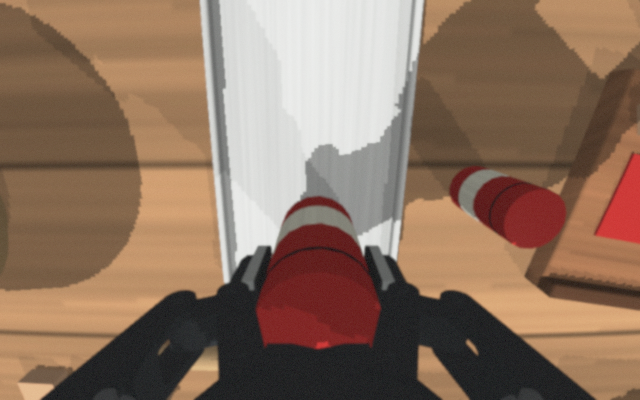

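The red jar is over the tray's centre line. Lowering 10 mm, releasing, retreating.

```bash
python3 -m jog '255 0 0 0.005 0 0 0;255 0 0 0.004 0 0 0;255 0 0 0.001 0 0 0;255 0 0 0 0 0 0'; python3 -m jog '160 0 0 0 0 0 0;80 0 0 0 0 0 0;0 0 0 0 0 0 0;0 0 0 0 0 0 0;0 0 0 -0.015 0 0 0;0 0 0 -0.04 0 0 0;0 0 0 -0.045 0 0 0;0 0 0 -0.05 0 0 0;0 0 0 0 0 0 0'
```

```text
time_s: 7.38
eef_pos: [609.9, -306.6, 68.8]
ee_rot: [0.0, 0.707, 0.707, 0.0]
force: [-1.2, 2.0, 3.5]
grip_width: 0.578
time_s: 8.5
eef_pos: [610.9, -307.2, 224.3]
ee_rot: [0.005, 0.707, 0.707, 0.001]
force: [0.1, -0.2, -0.4]
grip_width: 0.998
```

```bash
python3 -m jog '0 0.03 0 0 0 0 0;0 0.05 0 0 0 0 0;0 0.055 0 0 0 0 0;0 0.055 0 0 0 0 0;0 0.055 0 0 0 0 0;0 0.05 0 0 0 0 0;0 0.035 0 0 0 0 0;0 0.0165 0 0 0 0 0;0 0 0 0.03 0 0 0;0 0 0 0.035 0 0 0;0 0 0 0 0 0 0;0 0 0 0 0 0 0'; python3 - <<'E'
from h import *
cap("wrist","w4")
E
```

```text
time_s: 10.0
eef_pos: [610.7, 39.4, 154.8]
ee_rot: [0.001, 0.708, 0.707, 0.001]
force: [-0.5, -0.1, -0.2]
grip_width: 1.002
```

View pics/w4.png

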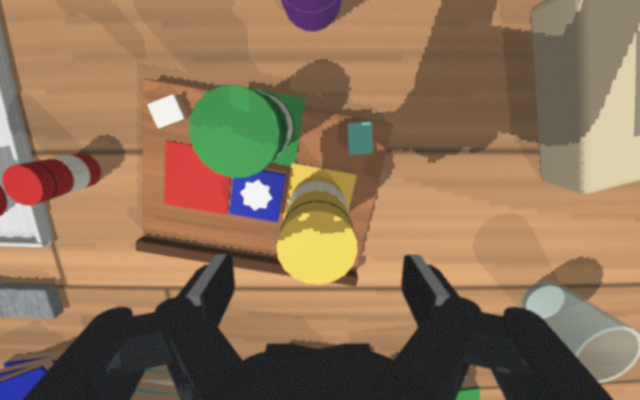

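Yellow lid (317,245) is centred between the jaws, and the red pad is now visible at (197,178). Descend, grip, lift.

```bash
python3 -m jog '0 0 0 0.03 0 0 0;0 0 0 0.025 0 0 0;0 0 0 0.012 0 0 0;0 0 0 0.004 0 0 0;0 0 0 0 0 0 0;255 0 0 0 0 0 0;255 0 0 0 0 0 0;255 0 0 0 0 0 0;255 0 0 0 0 0 0;255 0 0 0 0 0 0;255 0 0 0 0 0 0'; python3 -m jog '255 0 0 -0.01 0 0 0;255 0 0 -0.03 0 0 0;255 0 0 -0.04 0 0 0;255 0 0 -0.04 0 0 0;255 0 0 -0.02 0 0 0;255 0 0 0 0 0 0'
```

```text
time_s: 11.42
eef_pos: [610.5, 39.8, 83.1]
ee_rot: [0.001, 0.707, 0.707, 0.0]
force: [-1.6, -0.4, 6.7]
grip_width: 0.573
time_s: 12.18
eef_pos: [610.3, 40.1, 223.4]
ee_rot: [0.001, 0.707, 0.707, 0.001]
force: [-0.2, -0.8, -4.4]
grip_width: 0.575
```

```bash
python3 -m jog '255 -0.02 -0.005 0 0 0 0;255 -0.04 -0.01 0 0 0 0;255 -0.05 -0.013 0 0 0 0;255 -0.05 -0.013 0 0 0 0;255 -0.05 -0.013 0 0 0 0;255 -0.05 -0.012 0 0 0 0;255 -0.045 -0.011 0 0 0 0;255 -0.03 -0.006 0 0 0 0;255 -0.012 -0.002 0.02 0 0 0;255 0 0 0.04 0 0 0;255 0 0 0.04 0 0 0'; python3 -m jog '255 0 0 0.03 0 0 0;255 0 0 0.013 0 0 0;255 0 0 0 0 0 0;255 0 0 0 0 0 0'
```

```text
time_s: 13.55
eef_pos: [523.4, -307.4, 119.8]
ee_rot: [-0.001, 0.708, 0.706, -0.0]
force: [1.0, 0.4, -3.2]
grip_width: 0.574
time_s: 14.05
eef_pos: [525.1, -307.5, 80.5]
ee_rot: [0.001, 0.707, 0.707, 0.0]
force: [0.5, 0.5, -3.5]
grip_width: 0.578
```

```bash
python3 -m jog '255 0 0 0.006 0 0 0;255 0 0 0.005 0 0 0;255 0 0 0.001 0 0 0;255 0 0 0 0 0 0;160 0 0 0 0 0 0;80 0 0 0 0 0 0;0 0 0 0 0 0 0;0 0 0 0 0 0 0;0 0 0 -0.015 0 0 0;0 0 0 -0.04 0 0 0;0 0 0 -0.045 0 0 0;0 0 0 -0.05 0 0 0'; python3 -m jog '0 0.03 0.002 0 0 0 0;0 0.05 0.002 0 0 0 0;0 0.055 0.003 0 0 0 0;0 0.055 0.003 0 0 0 0;0 0.05 0.003 0 0 0 0;0 0.04 0.004 0 0 0 0;0 0.0205 0.002 0 0 0 0;0 0 0 0.03 0 0 0;0 0 0 0.035 0 0 0;0 0 0 0 0 0 0;0 0 0 0 0 0 0'; python3 - <<'E'
from h import *
cap("wrist","w5")
E
```

```text
time_s: 15.55
eef_pos: [524.6, -306.8, 219.7]
ee_rot: [0.0, 0.707, 0.707, -0.0]
force: [0.7, -0.4, -0.4]
grip_width: 1.003
time_s: 16.92
eef_pos: [544.8, -6.7, 154.2]
ee_rot: [0.001, 0.707, 0.707, 0.001]
force: [-1.0, 0.7, 0.4]
grip_width: 1.001
```

View pics/w5.png

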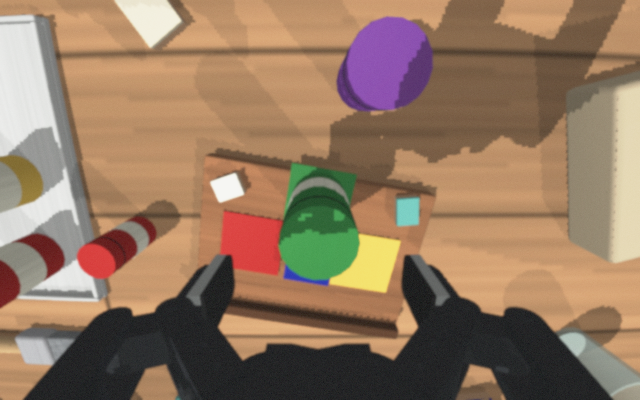

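The green lid (319,245) is centred, and red and yellow stand upright in the tray. Gripping green.

```bash
python3 -m jog '0 0 0 0.03 0 0 0;0 0 0 0.025 0 0 0;0 0 0 0.011 0 0 0;0 0 0 0.004 0 0 0;0 0 0 0 0 0 0;255 0 0 0 0 0 0;255 0 0 0 0 0 0;255 0 0 0 0 0 0;255 0 0 0 0 0 0;255 0 0 0 0 0 0;255 0 0 0 0 0 0'; python3 -m jog '255 0 0 -0.01 0 0 0;255 0 0 -0.03 0 0 0;255 0 0 -0.04 0 0 0;255 0 0 -0.04 0 0 0;255 0 0 -0.02 0 0 0;255 0 0 0 0 0 0'; python3 -m jog '255 -0.03 -0.01 0 0 0 0;255 -0.05 -0.02 0 0 0 0;255 -0.05 -0.02 0 0 0 0;255 -0.05 -0.02 0 0 0 0;255 -0.05 -0.017 0 0 0 0;255 -0.04 -0.012 0 0 0 0;255 -0.0205 -0.004 0 0 0 0;255 -0.01 -0.002 0.02 0 0 0;255 0 0 0.04 0 0 0;255 0 0 0.04 0 0 0'; python3 -m jog '255 0 0 0.03 0 0 0;255 0 0 0.013 0 0 0;255 0 0 0 0 0 0;255 0 0 0 0 0 0'
```

```text
time_s: 18.35
eef_pos: [544.3, -6.4, 82.9]
ee_rot: [0.0, 0.707, 0.707, 0.0]
force: [-1.3, 0.8, 6.3]
grip_width: 0.578
time_s: 19.1
eef_pos: [544.4, -6.6, 223.5]
ee_rot: [0.001, 0.707, 0.707, 0.001]
force: [0.6, -0.2, -2.4]
grip_width: 0.574
time_s: 20.35
eef_pos: [438.8, -306.1, 120.5]
ee_rot: [-0.0, 0.707, 0.707, 0.0]
force: [0.5, -0.2, -2.5]
grip_width: 0.578
time_s: 20.85
eef_pos: [439.3, -307.2, 80.4]
ee_rot: [0.001, 0.707, 0.707, -0.0]
force: [0.5, -0.8, -1.7]
grip_width: 0.579
```

```bash
python3 -m jog '255 0 0 0.006 0 0 0;255 0 0 0.005 0 0 0;255 0 0 0.001 0 0 0;255 0 0 0 0 0 0;160 0 0 0 0 0 0;80 0 0 0 0 0 0;0 0 0 0 0 0 0;0 0 0 0 0 0 0;0 0 0 -0.015 0 0 0;0 0 0 -0.04 0 0 0;0 0 0 -0.045 0 0 0;0 0 0 -0.05 0 0 0'; python3 -m jog '0 0.03 0.015 0 0 0 0;0 0.05 0.02 0 0 0 0;0 0.05 0.025 0 0 0 0;0 0.055 0.025 0 0 0 0;0 0.05 0.025 0 0 0 0;0 0.04 0.02 0 0 0 0;0 0.015 0.01 0 0 0 0;0 0 0 0 0 0 0;0 0 0 0 0 0 0;0 0 0 0 0 0 0'; python3 - <<'E'
from h import *
c=cap("wrist","w6"); print(tool()[:3,3])
roi=np.zeros((400,640),np.uint8); roi[100:320,180:460]=255
for col in("red","green","yellow","blue"):
    for k in blobs(mask(c,col)&roi,200):
        k=cv2.convexHull(k); b=cv2.boxPoints(cv2.minAreaRect(k)); P=ray(c,b,36 if col=="blue" else 20)
        M=cv2.moments(k); print(col,cv2.contourArea(k),b.round().tolist(),"mid",P.mean(0).round(1),"centroid",ray(c,[(M["m10"]/M["m00"],M["m01"]/M["m00"])],P[0,2]).round(1),"edges",[(round(float(np.hypot(*d)),1),round(float(np.degrees(np.arctan2(d[1],d[0]))%90),1)) for d in np.diff(P[:,:2],axis=0)])
E
```

```text
time_s: 22.35
eef_pos: [438.6, -306.7, 219.7]
ee_rot: [0.0, 0.707, 0.707, -0.0]
force: [0.6, -0.6, -0.1]
grip_width: 0.999
time_s: 23.6
eef_pos: [578.7, -18.2, 217.5]
ee_rot: [0.0, 0.708, 0.706, -0.0]
force: [0.6, 0.3, 0.1]
grip_width: 1.0
[578.77507355 -18.01085295 217.47121176]
red 2445.5 [[241.0, 213.0], [249.0, 165.0], [300.0, 173.0], [292.0, 222.0]] mid [591.9 -72.6  20. ] centroid [[591.1 -72.1  20. ]] edges [(59.3, 76.9), (58.2, 80.5), (59.6, 79.9)]
green 2539.5 [[298.0, 174.0], [308.0, 123.0], [358.0, 133.0], [349.0, 183.0]] mid [545.9  -6.3  20. ] centroid [[545.   -6.1  20. ]] edges [(56.6, 78.4), (55.7, 79.7), (57.1, 81.3)]
blue 1372.0 [[299.0, 221.0], [306.0, 185.0], [343.0, 192.0], [337.0, 228.0]] mid [602.4 -14.   36. ] centroid [[601.8 -14.3  36. ]] edges [(43.2, 79.2), (41.8, 79.3), (43.5, 81.4)]
```

View pics/w6.png

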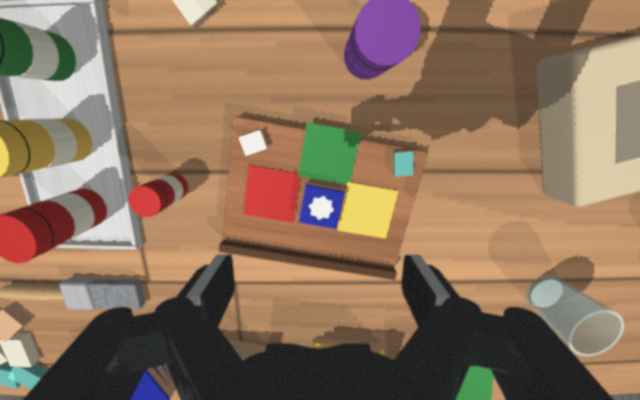

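All three jars stand upright in the tray and the tile lies free at (321,207). Pads: red (591.3,-72.3), green (545.5,-6.2). Tile about (601.7,-15.5), yaw ≈ -10°.

```bash
python3 -m jog '0 0.0025 0.023 0.02 0 0 0;0 0 0 0.04 0 0 0.178;0 0 0 0.045 0 0 0;0 0 0 0.035 0 0 0;0 0 0 0.022 0 0 0;0 0 0 0.012 0 0 0;0 0 0 0 0 0 0;0 0 0 0 0 0 0;0 0 0 0 0 0 0'; python3 - <<'E'
from h import *
cap("wrist","w7")
E
```

```text
time_s: 24.78
eef_pos: [602.5, -14.6, 44.3]
ee_rot: [0.001, 0.767, 0.641, 0.0]
force: [0.7, 0.4, -0.5]
grip_width: 1.002
```

View pics/w7.png

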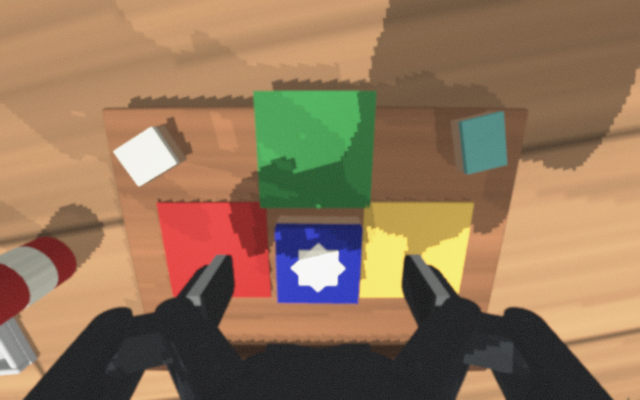

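Tile (318,265) is aligned and centred. Lower 9 mm, grip, lift.

```bash
python3 -m jog '0 0 0 0.006 0 0 0;0 0 0 0.003 0 0 0;0 0 0 0 0 0 0;120 0 0 0 0 0 0;255 0 0 0 0 0 0;255 0 0 0 0 0 0;255 0 0 0 0 0 0;255 0 0 0 0 0 0;255 0 0 0 0 0 0;255 0 0 0 0 0 0' 30; python3 -m jog '255 0 0 -0.005 0 0 0;255 0 0 -0.02 0 0 0;255 0 0 -0.04 0 0 0;255 0 0 -0.04 0 0 0;255 0 0 -0.04 0 0 0;255 0 0 -0.02 0 0 0;255 0 0 0 0 0 0'
```

```text
time_s: 26.08
eef_pos: [602.6, -14.4, 35.1]
ee_rot: [0.001, 0.767, 0.641, 0.001]
force: [0.7, 1.6, 5.4]
grip_width: 0.504
time_s: 26.95
eef_pos: [602.4, -14.6, 200.4]
ee_rot: [0.001, 0.767, 0.641, 0.001]
force: [0.0, 0.2, -1.7]
grip_width: 0.507
```

```bash
python3 -m jog '255 0 0 0 0 0 -0.151;255 0 0 0 0 0 -0.151;255 0 0 0 0 0 -0.152;255 0.03 0 0 0 0 0;255 0.05 -0.001 0 0 0 0;255 0.055 -0.002 0 0 0 0;255 0.055 -0.0015 0 0 0 0;255 0.055 -0.001 0 0 0 0;255 0.05 -0.001 0 0 0 0;255 0.035 -0.001 0.02 0 0 0;255 0.018 0 0.03 0 0 0';python3 -m jog '255 0 0 0.03 0 0 0;255 0 0 0.015 0 0 0;255 0 0 0 0 0 0;255 0 0 0 0 0 0'; python3 - <<'E'
from h import *
c=cap("wrist","w8"); print(tool()[:3,3],tool()[:3,0])
c2=cap("top"); h=cv2.cvtColor(c2["pixels"],cv2.COLOR_RGB2HSV)
E
```

```text
time_s: 28.32
eef_pos: [499.1, 319.9, 147.6]
ee_rot: [-0.0, 0.603, 0.798, -0.0]
force: [0.7, 0.1, -0.9]
grip_width: 0.51
time_s: 28.82
eef_pos: [500.8, 318.3, 105.2]
ee_rot: [0.0, 0.604, 0.797, 0.001]
force: [-0.3, -0.2, -2.4]
grip_width: 0.506
[500.8613183  318.37349554 105.4124018 ] [-2.71447944e-01  9.62453109e-01  1.64090994e-04]
```

View pics/w8.png

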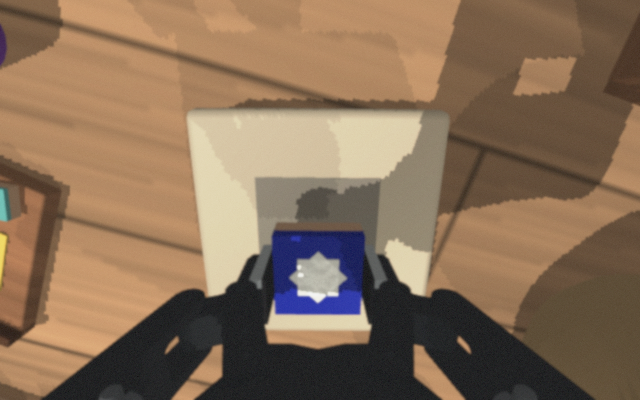

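The tile is aligned with the stone. Front corners of the stone are about (188,112) and (449,112); the marked square's front corners are (256,177) and (380,181).

```bash
python3 - <<'E'
from h import *
c=cap("wrist"); T=tool(); print(T[:3,3])
for uv,d in (([(189,112),(448,113)],80),([(256,177.5),(380,181)],39)):
    P=ray(c,uv,55); ctr=P.mean(0)+d*T[:3,1]; print(P.round(1).tolist(), ctr.round(1),"in tool:",(T[:3,:3].T@(ctr-T[:3,3])).round(1))
P=ray(c,[(274,232),(362,232),(361,314),(274,314)],105.4-35+36);print("tile in tool",(T[:3,:3].T@(P.mean(0)-T[:3,3])).round(1))
E
```

```text
[500.68382471 318.40641333 105.23957116]
[[447.3, 224.9, 55.0], [406.4, 371.2, 55.0]] [503.8 319.7  55.1] in tool: [ 0.4  3.3 50.1]
[[474.9, 271.2, 55.0], [456.1, 346.1, 55.0]] [503.  319.3  55.1] in tool: [ 0.2  2.4 50.2]
tile in tool [-0.1  0.  -1.2]
```

```bash
python3 -m jog '255 0 0.002 0.012 0 0 0;255 0 0 0.012 0 0 0;255 0 0 0.005 0 0 0;255 0 0 0.003 0 0 0;255 0 0 0.001 0 0 0;255 0 0 0 0 0 0'; python3 -m jog '170 0 0 0 0 0 0;100 0 0 0 0 0 0;0 0 0 0 0 0 0;0 0 0 0 0 0 0;0 0 0 -0.01 0 0 0;0 0 0 -0.03 0 0 0;0 0 0 -0.05 0 0 0;0 0 0 -0.05 0 0 0;0 0 0 0 0 0 0;0 0 0 0 0 0 0'; python3 - <<'E'
from h import *
c=cap("wrist","w9"); T=tool(); print(T[:3,3])
k=cv2.convexHull(blobs(mask(c,"blue"),200)[0]); b=cv2.boxPoints(cv2.minAreaRect(k)); P=ray(c,b,73); print(b.round().tolist(),P.mean(0))
E
```

```text
time_s: 29.72
eef_pos: [502.1, 318.9, 72.0]
ee_rot: [0.0, 0.603, 0.797, -0.0]
force: [-4.4, -0.7, 5.1]
grip_width: 0.5
time_s: 30.98
eef_pos: [501.9, 318.8, 211.0]
ee_rot: [-0.0, 0.603, 0.797, -0.0]
force: [-0.2, -0.1, -0.8]
grip_width: 0.999
[501.73702222 318.73132881 210.3264133 ]
[[296.0, 175.0], [340.0, 175.0], [340.0, 219.0], [296.0, 219.0]] [502.12301745 319.25027123  73.        ]
```

View pics/w9.png

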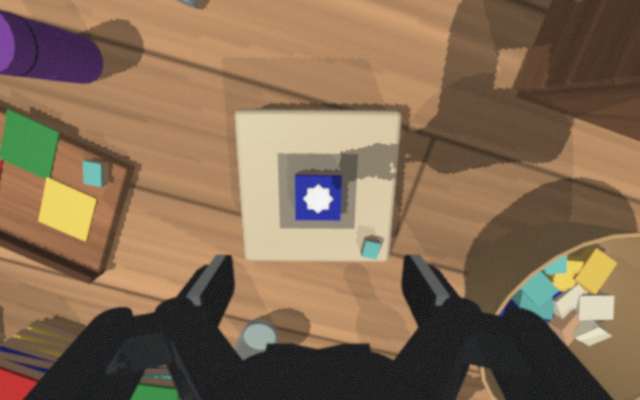

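The tile lies flat, star up, at (318,197) inside the marked square; the chip at (372,249) is undisturbed. Next I measure the tile against the square, compute the pads from the near view w7, and go over the tray.

```bash
python3 - <<'E'
from h import *
c=cap("wrist"); print("square",ray(c,[(278,153),(355,153),(355,228),(280,228)],55).mean(0).round(1))
q=[.767,.641]; T=np.eye(4); T[:3,:3]=R.from_quat([.767,.641,0,0]).as_matrix(); T[:3,3]=[602.5,-14.6,44.3]
c["T"]=T@np.array(c["mount"])
for n,uv in (("red",[(159,203),(267,203),(273,297),(173,297)]),("green",[(254,91),(375,91),(372,208),(261,208)]),("yellow",[(366,203),(473,203),(459,297),(360,297)])):
    P=ray(c,uv,20); print(n,P.mean(0).round(1),np.linalg.norm(np.diff(P,axis=0),axis=1).round(1))
E
python3 -m jog '0 0 0 -0.01 0 0 0.139;0 0 0 -0.01 0 0 0.139;0 -0.04 0 0 0 0 0;0 -0.055 0.003 0 0 0 0;0 -0.055 0.003 0 0 0 0;0 -0.055 0.004 0 0 0 0;0 -0.055 0.004 0 0 0 0;0 -0.055 0.004 0 0 0 0;0 -0.055 0.004 0 0 0 0;0 -0.055 0.004 0 0 0 0;0 -0.055 0.004 0 0 0 0;0 -0.055 0.004 0 0 0 0'; python3 -m jog '0 -0.045 0.004 0 0 0 0;0 -0.03 0 0 0 0 0;0 -0.016 0 0 0 0 0;0 0 0 0 0 0 0;0 0 0 0 0 0 0'; python3 - <<'E'
from h import *
c=cap("wrist","w10"); T=tool(); print(T[:3,3],T[:3,0])
E
```

```text
square [501.2 318.   55. ]
red [593.  -71.4  20. ] [59.5 59.7 61.5]
green [546.7  -5.7  20. ] [59.  60.1 60.7]
yellow [613.1  40.3  20. ] [59.  60.3 60.9]
time_s: 32.58
eef_pos: [534.3, -217.9, 230.3]
ee_rot: [-0.001, 0.708, 0.706, -0.0]
force: [0.9, 0.7, 0.2]
grip_width: 1.003
time_s: 33.2
eef_pos: [538.6, -306.0, 231.2]
ee_rot: [-0.0, 0.708, 0.706, 0.0]
force: [-0.1, 0.2, -0.3]
grip_width: 1.002
[ 538.65971124 -305.98636137  231.38856204] [1.50840658e-03 9.99998836e-01 2.30078322e-04]
```

View pics/w10.png

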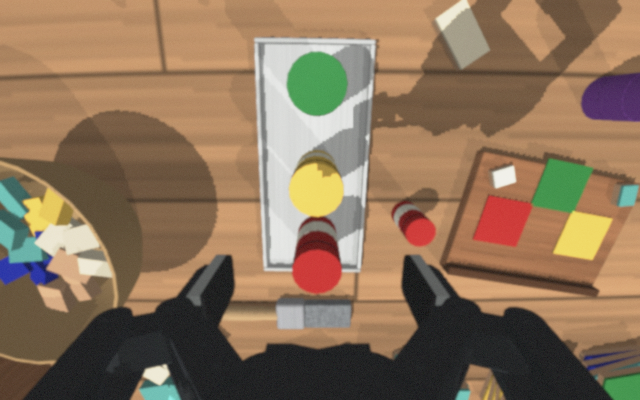

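All three jars upright in the tray: lids green (317,84), yellow (317,190), red (317,266). Tile and square centres agree within 1.5 mm. Red pad (501,222), yellow (582,236), green (562,185).

```bash
python3 - <<'E'
from h import *
c=cap("wrist"); g=c["pixels"]
for n,v0,v1 in (("green",45,120),("yellow",155,220),("red",235,300)):
    m=mask(c,n); r=np.zeros_like(m); r[v0:v1,280:355]=m[v0:v1,280:355]
    k=blobs(r)[0]; row=lambda v:np.where(r[v]>0)[0]
    # widest horizontal run -> lid circle centre row
    w=[(len(row(v)),v) for v in range(v0,v1)]; b=k[:,0,1].max(); W=max(w)[0]
    print(n,cv2.boundingRect(k),"W",W, "from bottom:",ray(c,[(317.5,b)],105).round(1),"minus25")
print(ray(c,[(317,84),(317,190),(317,266)],105).round(1).tolist())
E
```

```text
green (289, 54, 57, 60) W 57 from bottom: [[ 462.3 -306.   105. ]] minus25Traceback (most recent call last):
  File "<stdin>", line 5, in <module>
IndexError: list index out of range
```

```bash
python3 - <<'E'
from h import *
c=cap("wrist")
print(ray(c,[(317,84),(317,190),(317,266.5)],105).round(1).tolist())
E
```

```text
[[439.6, -306.5, 105.0], [528.7, -306.6, 105.0], [606.2, -306.7, 105.0]]
```

```bash
cat >> h.py <<'E'
def lidedge(px,c,col,z):
    """far rim of the lid (bottom of the colour blob near the middle columns) -> centre x"""
    h=cv2.cvtColor(px,cv2.COLOR_RGB2HSV); H,S=h[:,:,0].astype(int),h[:,:,1]
    ok={"red":(H<8)|(H>172),"green":(H>50)&(H<80),"yellow":(H>20)&(H<35)}[col]&(S>110)
    ok[:215]=False; ok[320:]=False; ok[:,:250]=False; ok[:,390:]=False
    k=blobs(ok.astype(np.uint8)*255)[0][:,0]; x,y,w,hh=cv2.boundingRect(k)
    u=x+(w-1)/2; P=ray(c,[(u,k[:,1].max()+.5)],z)[0]; return (x,y,w,hh),P-[25,0,0]
E
python3 - <<'E'
from h import *
c=cap("wrist"); M=np.array(c["mount"])
for f,col,p in (("w4","yellow",[610.7,39.4,154.8]),("w5","green",[544.8,-6.7,154.2])):
    T=np.eye(4);T[:3,:3]=[[0,1,0],[1,0,0],[0,0,-1]];T[:3,3]=p;c["T"]=T@M
    print(f,lidedge(cv2.imread(f"pics/{f}.png")[:,:,::-1].copy(),c,col,120))
E
python3 -m jog '0 0 0.03 0.01 0 0 0;0 0 0.03 0.03 0 0 0;0 0 0.008 0.035 0 0 0;0 0 0 0.016 0 0 0;0 0 0 0 0 0 0;0 0 0 0 0 0 0'
python3 - <<'E'
from h import *
c=cap("wrist","w11"); print(lidedge(c["pixels"],c,"red",105))
E
```

```text
w4 ((277, 215, 80, 69), array([613.43025487,  38.65573247, 120.        ]))
w5 ((279, 215, 80, 64), array([543.50717237,  -6.17836753, 120.        ]))
time_s: 34.15
eef_pos: [606.6, -307.8, 142.2]
ee_rot: [0.001, 0.708, 0.706, 0.0]
force: [-0.0, -0.1, 0.3]
grip_width: 0.999
((280, 215, 79, 70), array([ 611.81300735, -307.12680111,  105.        ]))
```

```bash
python3 - <<'E'
from h import *
im=cv2.imread("pics/w11.png"); a=im[190:320,250:390]
b=cv2.imread("pics/w10.png")[220:350,250:390]
cv2.imwrite("pics/w11c.png",cv2.resize(np.hstack([a,b]),None,fx=2.8,fy=2.8))
E
```

```text
(no output)
```

View pics/w11c.png

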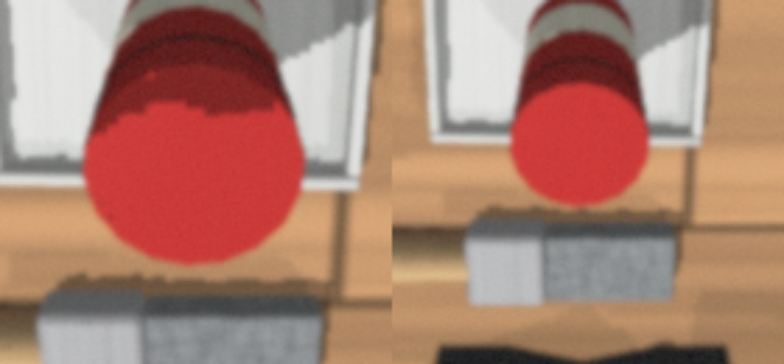

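Left (near): the red lid spans rows 212–284. Right (w10): rows 250–294, so its centre is row 272 and my earlier eye estimate of 266 was off. I'll recompute from the rims.

```bash
python3 - <<'E'
from h import *
c=cap("wrist"); M=np.array(c["mount"])
print("red near",ray(c,[(319,212),(319,284)],105).round(1).tolist())
T=np.eye(4);T[:3,:3]=[[0,1,0],[1,0,0],[0,0,-1]]
T[:3,3]=[538.65,-306,231.3];c["T"]=T@M; im=cv2.imread("pics/w10.png")
print("red w10",ray(c,[(317.5,249.6),(317.5,294)],105).round(1).tolist())
h=cv2.cvtColor(im,cv2.COLOR_BGR2HSV)
for n,a,b in(("g",45,125),("y",150,225)):
    print(n,[(v,*h[v,317].tolist()) for v in range(a,b,2)][:0])
    col=h[a:b,317].astype(int); ok=(col[:,1]>110)&((col[:,0]>50)&(col[:,0]<80) if n=="g" else (col[:,0]>20)&(col[:,0]<35)); r=np.where(ok)[0]+a; print(r.min(),r.max(),ray(c,[(317.5,r.max()+.5)],105)[0]-[25,0,0])
print({k:None for k in()})
T[:3,3]=[547.7,-16.1,308];c["T"]=T@M; im=cv2.imread("pics/w1.png");h=cv2.cvtColor(im,cv2.COLOR_BGR2HSV)
for n,u,a,b in(("g",326,150,208),("y",364,200,275),("r",270,185,250)):
    col=h[a:b,u].astype(int); H=col[:,0]; ok=(col[:,1]>110)&({"g":(H>50)&(H<80),"y":(H>20)&(H<35),"r":(H<6)|(H>174)}[n]); r=np.where(ok)[0]+a; print("init",n,r.min(),r.max(),ray(c,[(u,r.max()+.5)],120)[0]-[25,0,0])
E
```

```text
red near [[587.1, -307.1, 105.0], [636.5, -307.1, 105.0]]
red w10 [[587.8, -306.1, 105.0], [637.5, -306.0, 105.0]]
g []
53 114 [ 438.52012801 -306.18680037  105.        ]
y []
157 215 [ 528.02389508 -306.11337052  105.        ]
{}
init g 157 201 [542.26161207  -6.57141975 120.        ]
init y 200 258 [614.28821302  40.1130936  120.        ]
init r 185 242 [593.18186907 -72.56228334 120.        ]
```

Rim measurements agree: red x=612, yellow 528, green 438.5. The three pad centres give consistent board positions, so my place targets are red (592.5,-72.5), yellow (612.7,40.2) and green (546.2,-6.2). Picking red first.

```bash
python3 -m jog '0 0 0.005 0.02 0 0 0;0 0 0 0.03 0 0 0;0 0 0 0.015 0 0 0;0 0 0 0.006 0 0 0;0 0 0 0 0 0 0;0 0 0 0 0 0 0;255 0 0 0 0 0 0;255 0 0 0 0 0 0;255 0 0 0 0 0 0;255 0 0 0 0 0 0;255 0 0 0 0 0 0;255 0 0 0 0 0 0' 40;  python3 -m jog '255 0 0 -0.01 0 0 0;255 0 0 -0.03 0 0 0;255 0 0 -0.04 0 0 0;255 0 0 -0.04 0 0 0;255 0 0 -0.03 0 0 0;255 0 0 0 0 0 0;255 0 0 0 0 0 0'
```

```text
time_s: 35.75
eef_pos: [611.6, -307.4, 69.8]
ee_rot: [0.0, 0.708, 0.706, 0.0]
force: [-0.5, 1.4, 5.7]
grip_width: 0.573
time_s: 36.62
eef_pos: [610.9, -307.1, 217.2]
ee_rot: [-0.002, 0.708, 0.706, -0.0]
force: [0.4, 0.6, -2.5]
grip_width: 0.575
```

```bash
python3 -m jog '255 0.03 -0.003 0 0 0 0;255 0.05 -0.004 0 0 0 0;255 0.05 -0.004 0 0 0 0;255 0.05 -0.004 0 0 0 0;255 0.035 -0.003 0 0 0 0;255 0.0195 -0.001 0.01 0 0 0;255 0 0 0.03 0 0 0;255 0 0 0.04 0 0 0;255 0 0 0.03 0 0 0;255 0 0 0.013 0 0 0;255 0 0 0 0 0 0;255 0 0 0 0 0 0'; python3 -m jog '255 0 0 0 0 0 0;255 0 0 0 0 0 0'
```

```text
time_s: 38.12
eef_pos: [593.7, -73.2, 97.4]
ee_rot: [0.001, 0.708, 0.706, 0.0]
force: [-0.2, -0.1, -2.4]
grip_width: 0.571
time_s: 38.38
eef_pos: [593.3, -72.9, 96.9]
ee_rot: [0.0, 0.708, 0.706, 0.0]
force: [0.5, 0.2, -2.6]
grip_width: 0.576
```

Lower 12 mm with a small x trim, then release.

```bash
python3 -m jog '255 0.0005 -0.001 0.006 0 0 0;255 0 0 0.004 0 0 0;255 0 0 0.002 0 0 0;255 0 0 0 0 0 0;255 0 0 0 0 0 0'; python3 -m jog '160 0 0 0 0 0 0;80 0 0 0 0 0 0;0 0 0 0 0 0 0;0 0 0 0 0 0 0;0 0 0 -0.015 0 0 0;0 0 0 -0.04 0 0 0;0 0 0 -0.045 0 0 0;0 0 0 -0.04 0 0 0;0 0 0 0 0 0 0'; python3 -m jog '0 -0.03 -0.01 0 0 0 0;0 -0.05 -0.015 0 0 0 0;0 -0.05 -0.015 0 0 0 0;0 -0.05 -0.015 0 0 0 0;0 -0.035 -0.008 0 0 0 0;0 -0.0195 -0.0015 0 0 0 0;0 0 0 0.03 0 0 0;0 0 0 0.035 0 0 0;0 0 0 0.02 0 0 0;0 0 0 0 0 0 0;0 0 0 0 0 0 0'
```

```text
time_s: 39.0
eef_pos: [592.0, -72.2, 84.9]
ee_rot: [-0.0, 0.708, 0.706, -0.0]
force: [-3.4, 1.2, 5.4]
grip_width: 0.577
time_s: 40.12
eef_pos: [593.2, -72.6, 228.7]
ee_rot: [0.003, 0.708, 0.706, 0.002]
force: [0.1, -0.9, -0.4]
grip_width: 1.002
time_s: 41.5
eef_pos: [527.5, -306.6, 140.4]
ee_rot: [0.001, 0.708, 0.706, 0.0]
force: [-0.1, -0.3, -0.2]
grip_width: 0.999
```

```bash
python3 -m jog '0 0 0.0005 0.02 0 0 0;0 0 0 0.03 0 0 0;0 0 0 0.014 0 0 0;0 0 0 0.006 0 0 0;0 0 0 0 0 0 0;0 0 0 0 0 0 0;255 0 0 0 0 0 0;255 0 0 0 0 0 0;255 0 0 0 0 0 0;255 0 0 0 0 0 0;255 0 0 0 0 0 0;255 0 0 0 0 0 0';  python3 -m jog '255 0 0 -0.01 0 0 0;255 0 0 -0.03 0 0 0;255 0 0 -0.04 0 0 0;255 0 0 -0.04 0 0 0;255 0 0 -0.04 0 0 0;255 0 0 -0.02 0 0 0;255 0 0 0 0 0 0'
```

```text
time_s: 43.0
eef_pos: [527.6, -306.9, 69.8]
ee_rot: [0.0, 0.708, 0.706, -0.0]
force: [-1.4, -0.6, 5.0]
grip_width: 0.579
time_s: 43.88
eef_pos: [527.6, -306.6, 250.3]
ee_rot: [0.001, 0.708, 0.706, 0.0]
force: [0.6, -0.1, -4.1]
grip_width: 0.577
```

```bash
python3 -m jog '255 0.02 0.005 0 0 0 0;255 0.04 0.01 0 0 0 0;255 0.05 0.013 0 0 0 0;255 0.05 0.013 0 0 0 0;255 0.05 0.013 0 0 0 0;255 0.05 0.012 0 0 0 0;255 0.045 0.011 0 0 0 0;255 0.03 0.006 0 0 0 0;255 0.012 0.002 0.02 0 0 0;255 0 0 0.04 0 0 0;255 0 0 0.04 0 0 0;255 0 0 0.03 0 0 0'; python3 -m jog '255 0 0 0.018 0 0 0;255 0 0 0.005 0 0 0;255 0 0 0 0 0 0;255 0 0 0 0 0 0;255 0 0 0 0 0 0'
```

```text
time_s: 45.38
eef_pos: [611.7, 41.5, 116.1]
ee_rot: [-0.002, 0.708, 0.706, -0.001]
force: [0.8, -0.1, -3.5]
grip_width: 0.577
time_s: 46.0
eef_pos: [613.7, 40.0, 97.1]
ee_rot: [0.001, 0.708, 0.706, 0.0]
force: [-0.0, -0.1, -3.6]
grip_width: 0.57
```

```bash
python3 -m jog '255 0 -0.001 0.006 0 0 0;255 0 0 0.004 0 0 0;255 0 0 0.002 0 0 0;255 0 0 0 0 0 0;255 0 0 0 0 0 0'; python3 -m jog '160 0 0 0 0 0 0;80 0 0 0 0 0 0;0 0 0 0 0 0 0;0 0 0 0 0 0 0;0 0 0 -0.015 0 0 0;0 0 0 -0.04 0 0 0;0 0 0 -0.045 0 0 0;0 0 0 -0.04 0 0 0;0 0 0 0 0 0 0'; python3 -m jog '0 -0.02 -0.01 0 0 0 0;0 -0.04 -0.02 0 0 0 0;0 -0.05 -0.025 0 0 0 0;0 -0.05 -0.025 0 0 0 0;0 -0.05 -0.025 0 0 0 0;0 -0.05 -0.025 0 0 0 0;0 -0.045 -0.022 0 0 0 0;0 -0.03 -0.016 0 0 0 0;0 -0.012 -0.006 0.02 0 0 0;0 0 0 0.03 0 0 0;0 0 0 0.02 0 0 0;0 0 0 0 0 0 0'; python3 -m jog '0 0 0 0 0 0 0'
```

```text
time_s: 46.62
eef_pos: [612.5, 40.1, 84.8]
ee_rot: [0.0, 0.708, 0.706, 0.0]
force: [-3.6, -0.1, 5.9]
grip_width: 0.577
time_s: 47.75
eef_pos: [613.5, 40.0, 228.8]
ee_rot: [0.003, 0.708, 0.706, 0.002]
force: [-0.2, -0.2, -0.7]
grip_width: 1.002
time_s: 49.25
eef_pos: [436.8, -305.8, 153.1]
ee_rot: [-0.002, 0.708, 0.706, 0.0]
force: [-0.3, 0.3, 0.0]
grip_width: 0.996
time_s: 49.38
eef_pos: [437.7, -306.6, 155.2]
ee_rot: [0.001, 0.708, 0.706, -0.0]
force: [-0.7, 0.0, -0.5]
grip_width: 1.002
```

```bash
python3 -m jog '0 0 0 0.03 0 0 0;0 0 0 0.035 0 0 0;0 0 0 0.014 0 0 0;0 0 0 0.006 0 0 0;0 0 0 0 0 0 0;0 0 0 0 0 0 0;255 0 0 0 0 0 0;255 0 0 0 0 0 0;255 0 0 0 0 0 0;255 0 0 0 0 0 0;255 0 0 0 0 0 0;255 0 0 0 0 0 0';  python3 -m jog '255 0 0 -0.01 0 0 0;255 0 0 -0.03 0 0 0;255 0 0 -0.04 0 0 0;255 0 0 -0.04 0 0 0;255 0 0 -0.04 0 0 0;255 0 0 -0.02 0 0 0;255 0 0 0 0 0 0'
```

```text
time_s: 50.88
eef_pos: [437.6, -306.6, 69.8]
ee_rot: [0.0, 0.708, 0.706, -0.0]
force: [-1.2, -0.2, 5.5]
grip_width: 0.575
time_s: 51.75
eef_pos: [437.6, -306.5, 250.5]
ee_rot: [0.001, 0.708, 0.706, -0.0]
force: [-0.2, 0.6, -3.3]
grip_width: 0.575
```

```bash
python3 -m jog '255 0.03 0.01 0 0 0 0;255 0.045 0.016 0 0 0 0;255 0.05 0.018 0 0 0 0;255 0.05 0.018 0 0 0 0;255 0.05 0.018 0 0 0 0;255 0.04 0.016 0 0 0 0;255 0.025 0.009 0 0 0 0;255 0.0103 0.003 0 0 0 0;255 0 0 0.02 0 0 0;255 0 0 0.04 0 0 0;255 0 0 0.04 0 0 0;255 0 0 0.03 0 0 0'; python3 -m jog '255 0 0 0.018 0 0 0;255 0 0 0.005 0 0 0;255 0 0 0 0 0 0;255 0 0 0 0 0 0;255 0 0 0 0 0 0'
```

```text
time_s: 53.25
eef_pos: [545.2, -7.0, 117.0]
ee_rot: [-0.001, 0.708, 0.706, -0.001]
force: [0.5, 0.4, -2.1]
grip_width: 0.579
time_s: 53.88
eef_pos: [546.5, -6.5, 96.9]
ee_rot: [0.0, 0.708, 0.706, 0.0]
force: [0.4, -0.2, -2.3]
grip_width: 0.573
```

```bash
python3 -m jog '255 0 -0.0007 0.006 0 0 0;255 0 0 0.004 0 0 0;255 0 0 0.002 0 0 0;255 0 0 0 0 0 0;255 0 0 0 0 0 0'; python3 -m jog '160 0 0 0 0 0 0;80 0 0 0 0 0 0;0 0 0 0 0 0 0;0 0 0 0 0 0 0;0 0 0 -0.015 0 0 0;0 0 0 -0.04 0 0 0;0 0 0 -0.045 0 0 0;0 0 0 -0.05 0 0 0;0 0 0.01 -0.04 0 0 0;0 0 0 -0.03 0 0 0;0 0 0 0 0 0 0;0 0 0 0 0 0 0'; python3 - <<'E'
from h import *
c=cap("wrist","w12"); print(tool()[:3,3])
E
```

```text
time_s: 54.5
eef_pos: [545.5, -6.4, 84.8]
ee_rot: [-0.0, 0.708, 0.706, -0.0]
force: [-4.3, 0.7, 5.8]
grip_width: 0.575
time_s: 56.0
eef_pos: [555.2, -6.3, 303.8]
ee_rot: [-0.0, 0.708, 0.706, -0.0]
force: [0.5, -1.0, -0.7]
grip_width: 0.999
[555.14336464  -6.35067557 303.44283583]
```

View pics/w12.png

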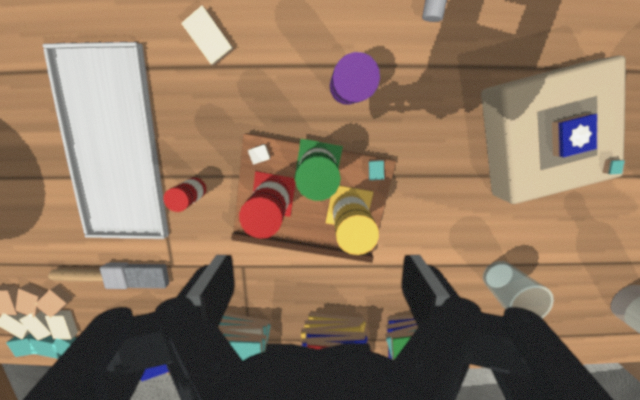

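All three jars stand on their own-coloured pads: lids green (318,177), red (264,212), yellow (358,232). The tile is on the stone at (579,135). One numeric check of lids against pads:

```bash
python3 - <<'E'
from h import *
c=cap("wrist"); h=cv2.cvtColor(c["pixels"],cv2.COLOR_RGB2HSV)
for n,u,a,b,pad in(("green",318,160,208,(546.3,-6)),("yellow",358,215,275,(612.8,40.2)),("red",264,195,250,(592.5,-72))):
    col=h[a:b,u].astype(int); H=col[:,0]; ok=(col[:,1]>110)&({"g":(H>50)&(H<80),"y":(H>20)&(H<35),"r":(H<6)|(H>174)}[n[0]]); r=np.where(ok)[0]+a; print(n,(ray(c,[(u,r.max()+.5)],120)[0]-[25,0,0])[:2].round(1),"pad",pad)
E
```

```text
green [545.7  -5.9] pad (546.3, -6)
yellow [613.8  41.5] pad (612.8, 40.2)
red [592.9 -68.8] pad (592.5, -72)
```

```bash
python3 -c "
from rig import ctrl
print(ctrl.finish_job(), ctrl.sense()['time_s'])"
```

```text
the job is handed in; nothing more can be done
the job is handed in; nothing more can be done
```

The job is done in the order asked and handed in at about 56 s on the robot's clock, against the 128 s limit. I stood the three jars upright in the tray. Then I laid the blue tile flat, star up, on the stone, and finally stood each jar back on the pad of its own colour.

- **Jars:** the last wrist picture shows all three upright on their own-coloured pads, with the gripper open and clear above them. Green measured about 0.6 mm from its pad centre and yellow about 1.6 mm.
- **Disagreement on red:** the last camera reading put it about 3 mm off in y. The jaws let it go within about 0.5 mm of the pad centre. That camera reading used a column I picked by eye, so I trust the release pose more, but I did not measure again.
- **Tile:** it measured about 1.5 mm from the middle of the marked square just after placing, and it was still there in the last picture.
- **Forces:** the wrist force readings I saw stayed below about 10 N. They are taken only at the end of each call, so a brief peak in between would not have shown.
- **Other objects:** the chips, the purple jar and the small red jar did not appear to have been disturbed.

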